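# Inspect a module in a tub through a swivel mirror

### The job

At the repair bench, tip the blue lid of the grey tub up by its yellow tab so that the opposite edge stays down on the tub at first, then lift it off and lay it flat, right way up, on the bench beside the tub and let go of it. Then take the red bar of the spring-loaded mirror and tilt the mirror until the orange dot inside the tub appears in the middle of the mirror to the inspection camera; finish while still holding the bar at that angle, because the mirror springs back when released. Leave the other things on the bench where they are.

Things in the scene. Friction and masses are not known exactly. Their poses are not given: they have to be found in the camera images.
- tub: open grey tub, fixed on the inspection rail, 100 x 100 mm outside, 40 mm high, walls 4 mm; origin at the centre of its underside (8 mm above the bench), z up, sides along x and y; a green module lies inside with the orange dot in its middle
- marker (a point): the orange dot, 16 mm wide, facing up, on the module in the tub: 22 mm above the tub's origin, at the tub's centre, lower than the rim by 18 mm
- lid: loose blue lid resting on the tub's rim, plate 108 x 108 x 4 mm, 90 g or so, with a 5 mm deep locating rib underneath (square, 86 mm outside, so 3 mm of play on each side in the tub); origin at the centre of the plate's underside, z up. Its upright yellow tab stands on the plate's top near the +x edge; the -x edge is the heel it tips about. Lying flat on the bench its origin is 5 mm above the bench
- tab (a point): middle of the lid's upright yellow tab: 8 mm thick along the lid's x, 36 mm wide along its y, rising from the plate's top (4 mm over the lid's origin) to 36 mm over the lid's origin; this point is at x = +46, y = 0, z = +20 mm in the lid's frame
- lid_heel (a point): middle of the lid's edge opposite the tab (x = -54 mm, z = 0 in the lid's frame)
- station: fixed inspection station: an aluminium rail 30 mm wide and 8 mm high on the bench, at one end two posts 124 mm apart carrying the mirror, 400 mm along the rail a white camera on a stand that looks level at the mirror. Origin on the bench under the mirror's pivot; its -y axis points along the rail from mirror to camera, z is up. Mirror pivot, lens and orange dot lie in its y-z plane
- lens (a point): front of the inspection camera's lens, 400 mm from the mirror pivot along the station's -y and at the same height (170 mm)
- pivot (a point): centre of the mirror's reflecting face; the level hinge axis passes through it along the station's x, 170 mm above the bench. The camera sees what lies along its line of sight as reflected here
- mirror (a joint): tilt of the mirror in rad: 0 at its rest stop, where the face looks towards the camera but 0.35 rad upward; grows as the top (and the red bar) moves towards the camera and the face turns down; 0.35 = face upright; stop at 1.05. So the face looks (value - 0.35) rad below level. A spring drives it back to 0: about 2 N at the bar at rest, 4 to 5 N at 0.7
- mirror_bar (a point): middle of the red round bar over the mirror, 11 mm thick, level, along the station's x, 92 mm long between two thin arms; 90 mm from the pivot, straight up from it in the plane of the mirror, so it moves on a 90 mm arc about the pivot as the mirror tilts. Free room of 55 mm below it, over the mirror's upper edge; it belongs to the swivelling mirror (96 x 70 mm framed plate)
- sight: not a solid thing: the camera's line of sight after reflection. Origin at the pivot; its -y axis points where the camera looks by way of the mirror (it turns twice as fast as the mirror), its z axis is square to that in the upright plane of the rail
- multimeter: bystander: orange multimeter lying down, 150 x 80 x 32 mm, origin under its centre
- screwdriver: bystander: yellow-handled screwdriver, 170 mm long, lying
- solder_spool: bystander: steel-coloured spool, 64 mm wide, 40 mm high, origin under its centre
- mug: bystander: white mug, 80 mm wide, 90 mm high, origin under its centre
- cleaner: bystander: white bottle, 52 mm wide, 130 mm high, origin under its centre
- screw_tray: bystander: small blue open tray, 100 x 70 x 25 mm, origin under its centre
Mind the look-alikes: they are no part of the job. Leave any purple look-alike of the lid alone.

How it is judged:
On the way, in this order (a step that is already met when the one before it is completed fails the run):
1. the lid is tipped up by the tab side, its opposite edge still down at the tub's rim (angle between lid's own z axis and vertical above 0.12 rad and height (world z) of lid_heel between 0.03 and 0.07 m and height (world z) of tab above 0.075 m and horizontal distance between lid and tub below 0.045 m), for 0.05 s.
2. the lid lies flat on the bench, right way up, off the tub and released (height (world z) of lid between 0 and 0.012 m and angle between lid's own z axis and vertical below 0.1 rad and contact force between the fingers and lid below 0.1 N and linear speed of lid below 0.03 m/s), for 0.2 s.
At the end, for the whole second after the job is handed in: The lid lies flat (within 0.1 rad, right way up) on the bench, at rest and not touched; the fingers hold the mirror (over 0.5 N) still, at an angle where the camera's reflected line of sight passes within 20 mm of the centre of the orange dot (about 0.03 to 0.05 rad of mirror tilt either way) (all of step 2 and z of marker in the frame of sight between -0.02 and 0.02 m and y of marker in the frame of sight below -0.05 m and contact force between the fingers and mirror above 0.5 N and velocity of joint mirror between -0.1 and 0.1 rad/s); the arm keeps its last pose, push and grip.
It fails at once if one of the bystanders is pushed from its place (over 30 mm) (distance of any of multimeter, screwdriver, solder_spool, mug, cleaner, screw_tray from where it was at the start of the episode above 0.03 m).
It also fails if it takes over 54 s, if anything falls off the work surface, if the arm or the gripper's body presses on something with over 40 N, if the wrist force passes 120 N, or if a joint passes its speed limit or range.

### The arm

A 7-joint arm with a two-finger parallel gripper is mounted at the origin on the work surface. World frame = base frame: x ahead of the robot, y to its left, z up, the work surface at z = 0. Lengths are in m, angles in rad, forces in N, time in s.
With the tool pointing down it reaches from about 0.4 to 0.85 m from the base axis. Payload 6.9 kg.
Tool frame: the origin (TCP) lies at the very end of the fingers, on their centre line; the grasp point (between the pads) lies 19 mm behind it (ctrl.grip_depth is the distance from the TCP to the grasp point, in m); z points along the fingers, y is the line along which they close (so a half turn about z gives the same grasp; the last joint's range is limited). The gripper opens to 85 mm and grips with 20 to 120 N. Pads are 22 mm wide; open, the fingers measure 114 mm over their backs; the gripper's body (76 mm by 85 mm) begins 54 mm behind the grasp point. The pads swing forward as they close: fully open they stand 13 mm farther back than shut.
Start: joints at [-1.101, 0.507, -0.238, 1.5, 0.126, 1.149, -0.155], TCP at [0.223, 0.584, 0.209] pointing down, gripper open.
Joint ranges: [-3.08, 3.08], [-0.24, 2.05], [-1.43, 1.35], [0, 2.5], [-1.52, 4.66], [0.17, 1.96], [-2.89, 2.89]. Speed limits (rad/s): [2.39, 2.39, 3.14, 3.14, 3.14, 3.14, 3.14].

### API

Orientations are given as a rotation vector (axis times angle).
In Python, from cell import status, cams, workorder, nets, ctrl gives the robot as it stands.
- The arm moves only by the tool send_rows, never from a script. Its argument "series" is a list of rows, each an object of numbers: "dx", "dy", "dz": the shift along the tool's x, y, z in units of 25 mm (1.0 is 25 mm); "wx", "wy", "wz": the turn, a rotation vector about the tool's x, y, z in units of 8 degrees (1.0 is 8 degrees); "fingers": the finger opening in mm, from 0 to 85.4. A call has exactly 8 rows; each row is the pose to reach, as a shift and turn from the pose commanded when the call began, along the tool's axes at that moment; what a row does not reach only later rows make up. A row lasts 1/10 s, in which the tool goes at most 50 mm and 8.59 degrees, less where a joint would pass 70% of its speed; a pose out of reach is approached as far as the arm can. A call with a gripper value outside its range is refused whole. The fingers move at their own pace and stop on an object; the grip force is fixed at half the most. Time passes only in rows, so rows that repeat a pose let the fingers close, or fill a call up. It gives the time, the measured TCP pose, the force, the opening and the grip force at its end, in the units of the state.
- status.get_state(): the state, without advancing time (a new reading comes with each control period).
- cams.camera(name): name is "scene" or "top" or "wrist"; returns a dict with "color" (420x560x3 uint8, red, green, blue), "range_z" (420x560 float32, m along the optical axis (not along the pixel's ray), 0 where there is no reading), "fx", "fy", "cx", "cy" (pixels), "cam_to_world" (4x4, takes a point from camera to world coordinates). Camera axes: x right, y up, looking along -z (the intrinsics and any distortion apply to the point x, -y, -z); pixel columns grow to the right and rows downward; lengths in m; the calibration is good to about 2 mm. A picture is of the moment at which its call begins.
- workorder.hand_in(): hands the job in; it is judged then, once.
Trained networks look in the newest picture that a camera, given by its name, has taken for a name from the list of things; names that differ only in an ending like _2 or _b are one class to them, and where a whole thing is asked for, a point or a joint stands for the part that bears it (a point fixed in the world has none). Each returns a list of dicts, best first, with "score" (0 to 1); they miss things now and then, are a little off and sometimes report something else, mostly with a low value. They report only what shows in the picture. A call takes as long as a camera call. They do not tell look-alikes from the thing itself.
- nets.masks_of(camera, query): "region" (420x560 bool, what is visible of it) and "rect" ([left, top, width, height] in pixels, round what is visible of it).
The state is a dict: "time_s": time; "joint_pos": joint angles; "qd": joint speeds; "tau": joint torques, N m; "eef_pos": TCP position; "tool_rot": TCP orientation; "wrist_force": force on the tool from outside, world axes, zero at the start; "ft_torque": the same for the moment, N m; "gripper_width": finger opening in m; "grip_force": force on a finger pad.
Only numpy, scipy, OpenCV 4.12 (cv2) and the standard library are available. Lean on these libraries where they do the work, as an engineer would, in place of code of your own. Each camera call takes 0.05 s, during which the arm holds its last target. There are 200 camera calls.

## Working session

There is one attempt and no reset: what is moved stays moved. The work goes in short steps, Python scripts to look and compute and a tool call to move; the robot and the scene stay as the last step left them, time stands still between calls to the robot, and variables do not carry over. Pictures are saved under pics/ and viewed, at most 10 in all, crops included, and the job is handed in when it is done.

Besides the shell and the picture viewer there is one more tool, called as name(argument=value, ...) on one line, values as JSON. send_rows: Moves the arm, as the interface text tells. Its arguments: {"type":"object","properties":{"series":{"type":"array","items":{"type":"object","properties":{"dx":{"type":"number"},"dy":{"type":"number"},"dz":{"type":"number"},"wx":{"type":"number"},"wy":{"type":"number"},"wz":{"type":"number"},"fingers":{"type":"number"}}}}},"required":["series"]}

```bash
mkdir -p pics; ls; cat > h.py <<'E'
import numpy as np, cv2
from scipy.spatial.transform import Rotation as R
from cell import status, cams, workorder, nets, ctrl
def cloud(c):
    z=c["range_z"]; v,u=np.indices(z.shape)
    p=np.stack([(u-c["cx"])/c["fx"]*z,-(v-c["cy"])/c["fy"]*z,-z,np.ones_like(z)],-1)
    return (p@np.array(c["cam_to_world"]).T)[...,:3]
def save(c,n): cv2.imwrite("pics/"+n,cv2.cvtColor(c["color"],cv2.COLOR_RGB2BGR))
E
cat > a.py <<'E'
from h import *
s=status.get_state(); print({k:np.round(s[k],3) for k in("time_s","eef_pos","tool_rot","gripper_width")})
ims=[]
for n in("top","scene"):
    c=cams.camera(n); P=cloud(c); ims.append(c["color"]); np.savez(n+".npz",P=P,c=c["color"])
    print(n,[k for k in c],c["fx"])
    for q in("tub","lid","tab","station","mirror","mirror_bar","lens","multimeter","screwdriver","solder_spool","mug","cleaner","screw_tray"):
        for r in nets.masks_of(n,q)[:3]:
            m=r["region"]&(c["range_z"]>0)
            if m.sum()>5: print(q,round(r["score"],2),r["rect"],np.round(np.median(P[m],0),3),np.round(np.percentile(P[m],2,0),3),np.round(np.percentile(P[m],98,0),3))
    save(c,n+".png")
E
python3 a.py
```

```text
pics
{'time_s': np.float64(0.0), 'eef_pos': array([0.223, 0.583, 0.208]), 'tool_rot': array([-5.700e-01, -3.089e+00,  3.000e-03]), 'gripper_width': np.float64(0.086)}
top ['color', 'range_z', 'fx', 'fy', 'cx', 'cy', 'cam_to_world'] 494.41602939509596
tub 0.18 [156.7, 217.8, 24.5, 30.4] [0.535 0.443 0.004] [ 0.487  0.401 -0.006] [0.584 0.478 0.029]
lid 0.82 [228.2, 251.4, 39.7, 34.9] [0.41  0.152 0.008] [ 0.35   0.092 -0.002] [0.468 0.209 0.038]
lid 0.77 [281.0, 195.8, 35.6, 30.8] [ 0.613 -0.021  0.052] [ 0.561 -0.074  0.043] [0.664 0.032 0.082]
lid 0.59 [360.5, 152.0, 35.9, 32.7] [ 0.769 -0.321  0.009] [ 0.716 -0.372 -0.   ] [ 0.823 -0.268  0.037]
tab 0.9 [280.6, 196.4, 30.0, 31.0] [ 0.614 -0.021  0.052] [ 0.561 -0.074  0.043] [0.664 0.031 0.082]
tab 0.89 [362.7, 152.5, 33.5, 31.7] [ 0.771 -0.32   0.009] [ 0.717 -0.375 -0.001] [ 0.825 -0.265  0.037]
tab 0.77 [230.0, 248.5, 37.5, 40.6] [0.41  0.153 0.008] [ 0.351  0.095 -0.001] [0.468 0.214 0.038]
station 0.94 [207.8, 189.0, 169.1, 43.6] [0.61  0.131 0.014] [ 0.536 -0.263 -0.001] [0.667 0.253 0.259]
mirror 0.61 [208.4, 192.8, 21.2, 33
[... 2696 characters left out ...]
4] [0.397 0.313 0.036] [0.354 0.283 0.001] [0.413 0.343 0.043]
solder_spool 0.71 [242.3, 251.6, 37.8, 17.9] [ 0.656 -0.003  0.026] [ 0.618 -0.055  0.004] [0.667 0.038 0.045]
solder_spool 0.49 [239.6, 227.2, 37.4, 30.5] [ 0.611 -0.016  0.052] [ 0.555 -0.075  0.048] [0.664 0.034 0.083]
mug 0.79 [130.2, 194.9, 33.8, 30.0] [ 0.643 -0.447  0.057] [ 0.594 -0.502  0.   ] [ 0.68  -0.397  0.092]
cleaner 0.95 [374.5, 285.2, 21.4, 39.9] [0.7   0.395 0.072] [0.62 0.37 0.  ] [0.711 0.419 0.131]
screw_tray 0.84 [398.3, 268.4, 27.4, 35.1] [0.532 0.441 0.008] [ 0.479  0.404 -0.001] [0.584 0.478 0.026]
screw_tray 0.58 [188.5, 185.7, 173.3, 112.5] [0.62  0.095 0.014] [ 0.528 -0.271  0.001] [0.672 0.252 0.258]
```

```bash
python3 - <<'E'
import numpy as np,cv2
t=np.load("top.npz")["c"][125:310,140:450]; s=np.load("scene.npz")["c"][160:330,120:430]
im=np.vstack([cv2.resize(t,(620,370)),cv2.resize(s,(392,215))if 0 else np.pad(cv2.resize(s,(419,230)),((0,0),(0,201),(0,0)))])
cv2.imwrite("pics/ov.png",im[...,::-1])
d=np.load("top.npz");P=d["P"]
def yellow(c): 
    h=cv2.cvtColor(c,cv2.COLOR_RGB2HSV);return (h[...,0]>20)&(h[...,0]<35)&(h[...,1]>120)&(h[...,2]>90)
for n in("top","scene"):
    d=np.load(n+".npz");P=d["P"];m=yellow(d["c"])&(abs(P[...,0]-.61)<.08)&(abs(P[...,1]+.02)<.08)&(P[...,2]>.03)
    print(n,m.sum(),np.round(P[m].mean(0),3),np.round(P[m].min(0),3),np.round(P[m].max(0),3))
    h=cv2.cvtColor(d["c"],cv2.COLOR_RGB2HSV)
    r=((h[...,0]<8)|(h[...,0]>172))&(h[...,1]>130)&(h[...,2]>70)&(P[...,2]>.2)
    print("red",r.sum(),np.round(P[r].mean(0),3),np.round(P[r].min(0),3),np.round(P[r].max(0),3))
    l=(P[...,2]>.044)&(P[...,2]<.06)&(abs(P[...,0]-.61)<.08)&(abs(P[...,1]+.02)<.08)
    print("lid",cv2.minAreaRect((P[l][:,:2]*1000).astype(np.float32)))
    for zlo in(.1,):
        k=(P[...,2]>.1)&(P[...,2]<.3)&(abs(P[...,0]-.61)<.1)
        a=k&(P[...,1]<-.1);b=k&(P[...,1]>.15)
        for q in(a,b):
            if q.sum(): print(np.round(P[q].min(0),3),np.round(P[q].max(0),3),np.round(P[q].mean(0),3))
E
```

```text
top 12 [ 0.658 -0.012  0.084] [ 0.653 -0.025  0.077] [ 0.66 -0.    0.09]
red 71 [0.603 0.251 0.259] [0.557 0.246 0.248] [0.645 0.258 0.266]
lid ((613.813720703125, -21.07284164428711), (108.27949523925781, 107.68161010742188), 10.973929405212402)
[ 0.596 -0.492  0.1  ] [ 0.667 -0.177  0.202] [ 0.62  -0.227  0.188]
[0.532 0.207 0.1  ] [0.699 0.405 0.266] [0.612 0.244 0.186]
scene 55 [ 0.656 -0.009  0.073] [ 0.647 -0.027  0.053] [0.662 0.008 0.086]
red 557 [-0.321  0.252  0.406] [-0.646 -0.182  0.204] [1.484 0.441 0.987]
lid ((609.50439453125, -19.756134033203125), (114.35313415527344, 108.37144470214844), 11.165230751037598)
[ 0.51  -1.222  0.1  ] [ 0.71  -0.176  0.299] [ 0.621 -0.833  0.184]
[0.524 0.207 0.1  ] [0.698 0.409 0.263] [0.634 0.263 0.17 ]
```

View pics/ov.png

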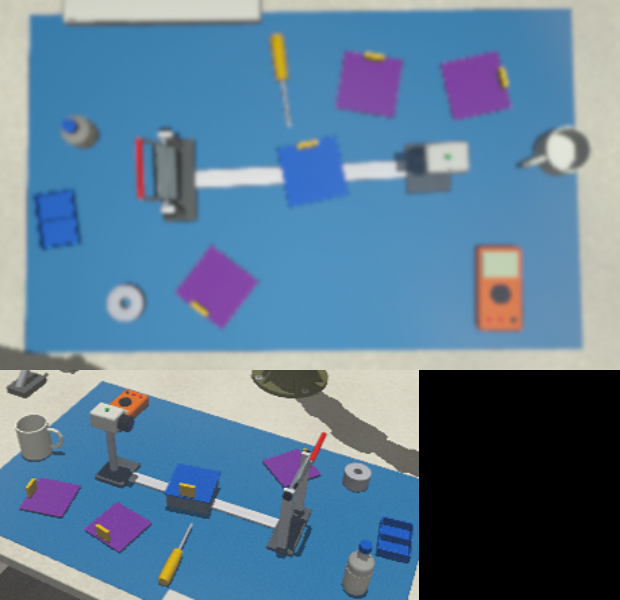

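The blue lid on the tub (top-view px about (298,211)) is the only blue plate with a yellow tab. The other three, at about (248,268), (378,167) and (325,165), are purple look-alikes. The 2x overview already confirms this, so I'm setting out.

```bash
cat >> h.py <<'E'
def down(yaw,tilt=0,ax=None):
    "tool pointing down, tool y at yaw; then rotated by tilt about world axis ax"
    y=np.array([np.cos(yaw),np.sin(yaw),0]); z=np.array([0,0,-1.]); M=R.from_matrix(np.stack([np.cross(y,z),y,z],1))
    return R.from_rotvec(tilt*np.array(ax))*M if tilt else M
def row(p,Rt,s=None,base=None):
    s=s or status.get_state(); p0,R0=base or (np.array(s["eef_pos"]),R.from_rotvec(s["tool_rot"]))
    return np.round(np.r_[R0.inv().apply(np.array(p)-p0)/.025,np.degrees((R0.inv()*Rt).as_rotvec())/8],2)
E
python3 - <<'E'
from h import *
s=status.get_state();print(R.from_rotvec(s["tool_rot"]).as_matrix().round(2))
for p,y in(((.223,.583,.34),None),((.657,-.011,.34),.2),((.657,-.011,.17),.2)):
    print(row(p,down(y) if y else R.from_rotvec(s["tool_rot"]),s))
E
```

```text
[[-0.93  0.36 -0.  ]
 [ 0.36  0.93 -0.  ]
 [ 0.   -0.   -1.  ]]
[-0.01 -0.03 -5.25  0.    0.    0.  ]
[-24.71 -16.03  -5.25  -0.     0.     7.2 ]
[-24.71 -16.03   1.55  -0.     0.     7.2 ]
```

send_rows(series=[{"dx": 0, "dy": 0, "dz": -2, "fingers": 85}, {"dx": 0, "dy": 0, "dz": -4, "fingers": 85}, {"dx": -2, "dy": -1.3, "dz": -5.2, "wz": 1, "fingers": 85}, {"dx": -24.7, "dy": -16, "dz": -5.2, "wz": 7.2, "fingers": 85}, {"dx": -24.7, "dy": -16, "dz": -5.2, "wz": 7.2, "fingers": 85}, {"dx": -24.7, "dy": -16, "dz": -5.2, "wz": 7.2, "fingers": 85}, {"dx": -24.7, "dy": -16, "dz": -5.2, "wz": 7.2, "fingers": 85}, {"dx": -24.7, "dy": -16, "dz": -5.2, "wz": 7.2, "fingers": 85}])

```text
validation failed for argument at $.se...
```

```bash
python3 - <<'E'
from h import *
s=status.get_state();print(s["eef_pos"],s["joint_pos"])
for z in(.34,.17):print(row((.657,-.011,z),down(.2),s))
E
```

```text
[0.22299989 0.58385749 0.20877429] [-1.10048398  0.50750497 -0.23761719  1.50019476  0.12571287  1.14889185
 -0.1548309 ]
[-24.71 -16.03  -5.25  -0.     0.     7.2 ]
[-24.71 -16.03   1.55  -0.     0.     7.2 ]
```

send_rows(series=[{"dx": 0, "dy": 0, "dz": -2, "wx": 0, "wy": 0, "wz": 0, "fingers": 85}, {"dx": 0, "dy": 0, "dz": -4, "wx": 0, "wy": 0, "wz": 0, "fingers": 85}, {"dx": -2, "dy": -1.3, "dz": -5.2, "wx": 0, "wy": 0, "wz": 1, "fingers": 85}, {"dx": -24.7, "dy": -16, "dz": -5.2, "wx": 0, "wy": 0, "wz": 7.2, "fingers": 85}, {"dx": -24.7, "dy": -16, "dz": -5.2, "wx": 0, "wy": 0, "wz": 7.2, "fingers": 85}, {"dx": -24.7, "dy": -16, "dz": -5.2, "wx": 0, "wy": 0, "wz": 7.2, "fingers": 85}, {"dx": -24.7, "dy": -16, "dz": -5.2, "wx": 0, "wy": 0, "wz": 7.2, "fingers": 85}, {"dx": -24.7, "dy": -16, "dz": -5.2, "wx": 0, "wy": 0, "wz": 7.2, "fingers": 85}])

```text
time_s: 2.2
eef_pos: [0.3977, 0.3441, 0.3344]
tool_rot: [1.851, 2.538, 0.001]
wrist_force: [1.5, 1.1, 0.4]
gripper_width: 0.0849
grip_force: 0.0
```

```bash
python3 - <<'E'
from h import *
s=status.get_state();print(s["time_s"],s["eef_pos"],s["joint_pos"])
for z in(.34,.17):print(row((.657,-.011,z),down(.2),s))
E
```

```text
2.2 [0.39765276 0.34413575 0.33437599] [-0.77914349  0.26740249  0.02657539  1.52893311 -0.00729636  1.3445267
 -0.44155684]
[-16.69   5.54  -0.23   0.    -0.     0.79]
[-16.7    5.54   6.57   0.    -0.     0.79]
```

send_rows(series=[{"dx": -16.7, "dy": 5.5, "dz": -0.2, "wx": 0, "wy": 0, "wz": 0.8, "fingers": 60}, {"dx": -16.7, "dy": 5.5, "dz": -0.2, "wx": 0, "wy": 0, "wz": 0.8, "fingers": 60}, {"dx": -16.7, "dy": 5.5, "dz": -0.2, "wx": 0, "wy": 0, "wz": 0.8, "fingers": 60}, {"dx": -16.7, "dy": 5.5, "dz": -0.2, "wx": 0, "wy": 0, "wz": 0.8, "fingers": 60}, {"dx": -16.7, "dy": 5.5, "dz": -0.2, "wx": 0, "wy": 0, "wz": 0.8, "fingers": 60}, {"dx": -16.7, "dy": 5.5, "dz": -0.2, "wx": 0, "wy": 0, "wz": 0.8, "fingers": 60}, {"dx": -16.7, "dy": 5.5, "dz": 4.0, "wx": 0, "wy": 0, "wz": 0.8, "fingers": 60}, {"dx": -16.7, "dy": 5.5, "dz": 6, "wx": 0, "wy": 0, "wz": 0.8, "fingers": 60}])

```text
time_s: 3.0
eef_pos: [0.6195, 0.0437, 0.2696]
tool_rot: [1.983, 2.431, 0.004]
wrist_force: [0.0, 0.8, 0.0]
gripper_width: 0.0599
grip_force: 0.0
```

```bash
cat > w.py <<'E'
from h import *
import sys
c=cams.camera("wrist");P=cloud(c);save(c,sys.argv[1]);s=status.get_state();print(s["time_s"],s["eef_pos"],s["tool_rot"])
h=cv2.cvtColor(c["color"],cv2.COLOR_RGB2HSV);m=(h[...,0]>20)&(h[...,0]<35)&(h[...,1]>120)&(P[...,2]>.02)
b=(h[...,0]>100)&(h[...,0]<125)&(h[...,1]>120)&(abs(P[...,2]-.052)<.006)
for q in(m,b,m&(P[...,2]>.078)):
    if q.sum()>20: print(q.sum(),P[q].min(0).round(3),P[q].max(0).round(3),cv2.minAreaRect((P[q][:,:2]*1000).astype(np.float32)))
E
python3 w.py w1.png; python3 -c "
from h import *
for z in(.17,.057):print(row((.657,-.011,z),down(.2)))"
```

```text
3.05 [0.61788883 0.03837448 0.26095726] [-1.99089877 -2.42858245  0.01254401]
1329 [ 0.361 -0.031  0.02 ] [0.861 0.191 0.434] ((598.708251953125, 56.774742126464844), (135.0887451171875, 517.1116333007812), 73.52420043945312)
5639 [ 0.547 -0.238  0.048] [0.672 0.041 0.057] ((624.4547119140625, -99.60652160644531), (108.33845520019531, 266.095703125), 11.260047912597656)
168 [ 0.603 -0.031  0.079] [0.661 0.119 0.434] ((634.5051879882812, 45.685569763183594), (10.467714309692383, 159.9481201171875), 19.44418716430664)
[-2.23  1.17  3.64 -0.05  0.03 -0.02]
[-2.21  1.2   8.16 -0.05  0.03 -0.02]
```

View pics/w1.png

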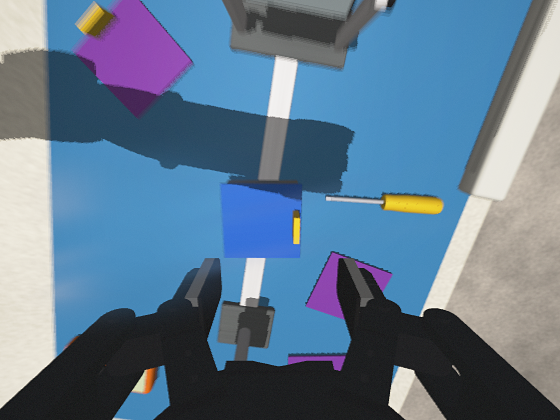

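The wrist view shows the blue lid at (260,220) with its tab at (297,227), and only purple look-alikes around it. I'm hovering above the tab next.

send_rows(series=[{"dx": -1, "dy": 0.6, "dz": 2, "wx": 0, "wy": 0, "wz": 0, "fingers": 50}, {"dx": -2.2, "dy": 1.2, "dz": 4, "wx": 0, "wy": 0, "wz": 0, "fingers": 50}, {"dx": -2.2, "dy": 1.2, "dz": 4.4, "wx": 0, "wy": 0, "wz": 0, "fingers": 50}, {"dx": -2.2, "dy": 1.2, "dz": 4.4, "wx": 0, "wy": 0, "wz": 0, "fingers": 50}, {"dx": -2.2, "dy": 1.2, "dz": 4.4, "wx": 0, "wy": 0, "wz": 0, "fingers": 50}, {"dx": -2.2, "dy": 1.2, "dz": 4.4, "wx": 0, "wy": 0, "wz": 0, "fingers": 50}, {"dx": -2.2, "dy": 1.2, "dz": 4.4, "wx": 0, "wy": 0, "wz": 0, "fingers": 50}, {"dx": -2.2, "dy": 1.2, "dz": 4.4, "wx": 0, "wy": 0, "wz": 0, "fingers": 50}])

```text
time_s: 3.85
eef_pos: [0.658, -0.0002, 0.1603]
tool_rot: [1.981, 2.436, 0.003]
wrist_force: [-0.6, -0.4, 0.7]
gripper_width: 0.0502
grip_force: 0.0
```

```bash
cat > w.py <<'E'
from h import *
import sys
c=cams.camera("wrist");P=cloud(c);save(c,sys.argv[1]);s=status.get_state();print(s["time_s"],s["eef_pos"],s["tool_rot"])
h=cv2.cvtColor(c["color"],cv2.COLOR_RGB2HSV);roi=(abs(P[...,0]-.62)<.09)&(abs(P[...,1]+.02)<.08)
m=(h[...,0]>20)&(h[...,0]<35)&(h[...,1]>120)&roi&(P[...,2]>.05)
b=(h[...,0]>100)&(h[...,0]<125)&(h[...,1]>120)&(abs(P[...,2]-.052)<.006)&roi
for q in(m,b,m&(P[...,2]>.08)):
    if q.sum()>20: print(q.sum(),P[q].min(0).round(3),P[q].max(0).round(3),cv2.minAreaRect((P[q][:,:2]*1000).astype(np.float32)))
E
python3 w.py w2.png
```

```text
3.9 [ 6.57887730e-01 -3.72050192e-04  1.59960566e-01] [1.98113142e+00 2.43654618e+00 2.15000798e-03]
260 [ 0.648 -0.03   0.054] [0.66  0.005 0.086] ((654.3973388671875, -12.601982116699219), (6.9864277839660645, 35.682254791259766), 11.129377365112305)
11531 [ 0.547 -0.084  0.048] [0.672 0.041 0.054] ((609.1704711914062, -22.25811767578125), (108.06170654296875, 108.41297149658203), 11.452491760253906)
233 [ 0.65  -0.03   0.082] [ 0.66  -0.002  0.086] ((655.1641845703125, -16.50008773803711), (6.9864277839660645, 27.736614227294922), 11.129377365112305)
```

View pics/w2.png

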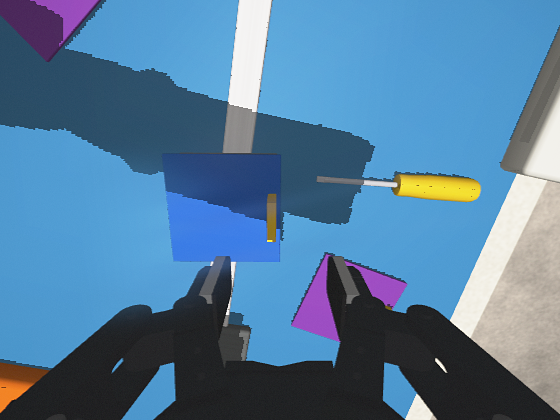

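```bash
python3 -c "
from h import *
for z in(.12,.058):print(row((.655,-.013,z),down(.197)))"
```

```text
[-0.47 -0.22  1.6   0.01  0.    0.06]
[-0.47 -0.22  4.08  0.01  0.    0.06]
```

send_rows(series=[{"dx": -0.47, "dy": -0.22, "dz": 0.6, "wx": 0, "wy": 0, "wz": 0, "fingers": 50}, {"dx": -0.47, "dy": -0.22, "dz": 1.6, "wx": 0, "wy": 0, "wz": 0, "fingers": 50}, {"dx": -0.47, "dy": -0.22, "dz": 2.6, "wx": 0, "wy": 0, "wz": 0, "fingers": 50}, {"dx": -0.47, "dy": -0.22, "dz": 3.5, "wx": 0, "wy": 0, "wz": 0, "fingers": 50}, {"dx": -0.47, "dy": -0.22, "dz": 4.0, "wx": 0, "wy": 0, "wz": 0, "fingers": 50}, {"dx": -0.47, "dy": -0.22, "dz": 4.0, "wx": 0, "wy": 0, "wz": 0, "fingers": 50}, {"dx": -0.47, "dy": -0.22, "dz": 4.0, "wx": 0, "wy": 0, "wz": 0, "fingers": 30}, {"dx": -0.47, "dy": -0.22, "dz": 4.0, "wx": 0, "wy": 0, "wz": 0, "fingers": 20}])

```text
time_s: 4.7
eef_pos: [0.6556, -0.0137, 0.0601]
tool_rot: [1.982, 2.435, 0.002]
wrist_force: [0.9, -0.5, 0.3]
gripper_width: 0.0217
grip_force: 0.0
```

send_rows(series=[{"dx": 0, "dy": 0, "dz": 0, "wx": 0, "wy": 0, "wz": 0, "fingers": 0}, {"dx": 0, "dy": 0, "dz": 0, "wx": 0, "wy": 0, "wz": 0, "fingers": 0}, {"dx": 0, "dy": 0, "dz": 0, "wx": 0, "wy": 0, "wz": 0, "fingers": 0}, {"dx": 0, "dy": 0, "dz": 0, "wx": 0, "wy": 0, "wz": 0, "fingers": 0}, {"dx": 0, "dy": 0, "dz": 0, "wx": 0, "wy": 0, "wz": 0, "fingers": 0}, {"dx": 0, "dy": 0, "dz": 0, "wx": 0, "wy": 0, "wz": 0, "fingers": 0}, {"dx": 0, "dy": 0, "dz": 0, "wx": 0, "wy": 0, "wz": 0, "fingers": 0}, {"dx": 0, "dy": 0, "dz": 0, "wx": 0, "wy": 0, "wz": 0, "fingers": 0}])

```text
time_s: 5.5
eef_pos: [0.6552, -0.0137, 0.06]
tool_rot: [1.982, 2.435, 0.002]
wrist_force: [-1.3, -0.0, 6.2]
gripper_width: 0.0039
grip_force: 59.0
```

```bash
python3 - <<'E'
from h import *
s=status.get_state();p0=np.array(s["eef_pos"]);R0=R.from_rotvec(s["tool_rot"]);print(s["time_s"],p0,s["wrist_force"],s["grip_force"],s["gripper_width"])
y=.197;ux=np.array([np.cos(y),np.sin(y),0]);ax=np.array([np.sin(y),-np.cos(y),0])  # tab side up
heel=p0-ux*(.046+.052);heel[2]=.049
for a in(.06,.12,.18,.24,.3):
    T=R.from_rotvec(ax*a); print(a,row(heel+T.apply(p0-heel),T*R0,s))
E
```

```text
5.5 [ 0.6551964  -0.01372372  0.06001041] [-1.29975767 -0.02369633  6.17443336] 59.04448701068759 0.003918549232172931
0.06 [ 0.   -0.03 -0.23 -0.43 -0.    0.  ]
0.12 [ 0.   -0.08 -0.47 -0.86 -0.01  0.  ]
0.18 [ 0.   -0.14 -0.69 -1.29 -0.01  0.  ]
0.24 [ 0.   -0.22 -0.92 -1.72 -0.01  0.  ]
0.3 [ 0.   -0.3  -1.14 -2.15 -0.02  0.  ]
```

```bash
python3 w.py w3.png; python3 - <<'E'
import cv2
i=cv2.imread("pics/w3.png")[150:400,120:440];cv2.imwrite("pics/w3c.png",cv2.resize(i,None,fx=2,fy=2))
E
```

```text
5.55 [ 0.65520113 -0.01369572  0.06004401] [1.98215225e+00 2.43550318e+00 1.89761663e-03]
851 [ 0.648 -0.03   0.053] [0.66  0.006 0.111] ((655.414794921875, -12.090845108032227), (7.4987874031066895, 36.216758728027344), 13.451738357543945)
23815 [ 0.547 -0.085  0.049] [0.668 0.042 0.054] ((609.4673461914062, -22.048236846923828), (108.66424560546875, 108.2308349609375), 11.624344825744629)
636 [ 0.648 -0.03   0.08 ] [0.66  0.006 0.111] ((655.05029296875, -12.210908889770508), (7.220143795013428, 36.16424560546875), 11.59010124206543)
```

View pics/w3c.png

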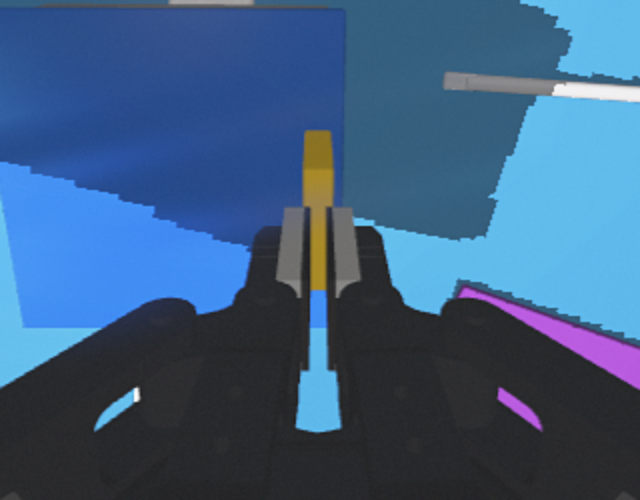

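The yellow tab sits squarely between the pads (crop about (318,230)). Tipping about the heel now.

send_rows(series=[{"dx": 0, "dy": -0.03, "dz": -0.23, "wx": -0.43, "wy": 0, "wz": 0, "fingers": 0}, {"dx": 0, "dy": -0.08, "dz": -0.47, "wx": -0.86, "wy": 0, "wz": 0, "fingers": 0}, {"dx": 0, "dy": -0.14, "dz": -0.7, "wx": -1.3, "wy": 0, "wz": 0, "fingers": 0}, {"dx": 0, "dy": -0.22, "dz": -0.92, "wx": -1.72, "wy": 0, "wz": 0, "fingers": 0}, {"dx": 0, "dy": -0.26, "dz": -1.03, "wx": -1.93, "wy": 0, "wz": 0, "fingers": 0}, {"dx": 0, "dy": -0.26, "dz": -1.03, "wx": -1.93, "wy": 0, "wz": 0, "fingers": 0}, {"dx": 0, "dy": -0.26, "dz": -1.03, "wx": -1.93, "wy": 0, "wz": 0, "fingers": 0}, {"dx": 0, "dy": -0.26, "dz": -1.03, "wx": -1.93, "wy": 0, "wz": 0, "fingers": 0}])

```text
time_s: 6.35
eef_pos: [0.6488, -0.0147, 0.0844]
tool_rot: [1.865, 2.293, 0.31]
wrist_force: [0.2, -0.2, -0.7]
gripper_width: 0.004
grip_force: 59.0
```

```bash
python3 - <<'E'
from h import *
s=status.get_state();print(s["time_s"],s["eef_pos"],s["grip_force"],s["gripper_width"],R.from_rotvec(s["tool_rot"]).as_matrix().round(2)[:,2])
c=cams.camera("scene");P=cloud(c);h=cv2.cvtColor(c["color"],cv2.COLOR_RGB2HSV)
b=(h[...,0]>105)&(h[...,0]<125)&(h[...,1]>150)&(abs(P[...,0]-.61)<.08)&(abs(P[...,1]+.02)<.08)&(P[...,2]>.043)
q=P[b];A=np.c_[q[:,0]-.61,q[:,1]+.02,np.ones(len(q))];k=np.linalg.lstsq(A,q[:,2],rcond=None)[0];print(len(q),k,q.min(0),q.max(0))
for p in((.64,-.015,.17),(.50,-.11,.17),(.49,-.115,.10)):print(row(p,down(.197),s))
E
```

```text
6.35 [ 0.64875888 -0.01470919  0.08436168] 58.99999100714922 0.003996671730730085 [ 0.26  0.05 -0.96]
330 [0.26192708 0.04190746 0.06538365] [ 0.54891038 -0.08210044  0.04352975] [0.66824213 0.04225577 0.08075439]
[ 0.06  0.58 -3.39  1.93 -0.01  0.06]
[-2.52 -5.45 -5.06  1.93 -0.01  0.06]
[-2.63 -6.61 -2.47  1.93 -0.01  0.06]
```

send_rows(series=[{"dx": 0, "dy": 0.15, "dz": -0.9, "wx": 0.2, "wy": 0, "wz": 0, "fingers": 0}, {"dx": 0, "dy": 0.3, "dz": -1.9, "wx": 0.7, "wy": 0, "wz": 0, "fingers": 0}, {"dx": 0, "dy": 0.58, "dz": -3, "wx": 1.3, "wy": 0, "wz": 0, "fingers": 0}, {"dx": 0, "dy": 0.5, "dz": -3.5, "wx": 1.93, "wy": 0, "wz": 0.06, "fingers": 0}, {"dx": -0.8, "dy": -1, "dz": -4, "wx": 1.93, "wy": 0, "wz": 0.06, "fingers": 0}, {"dx": -1.4, "dy": -2.5, "dz": -4.4, "wx": 1.93, "wy": 0, "wz": 0.06, "fingers": 0}, {"dx": -2, "dy": -4, "dz": -4.8, "wx": 1.93, "wy": 0, "wz": 0.06, "fingers": 0}, {"dx": -2.5, "dy": -5.5, "dz": -5, "wx": 1.93, "wy": 0, "wz": 0.06, "fingers": 0}])

```text
time_s: 7.2
eef_pos: [0.498, -0.1109, 0.1685]
tool_rot: [1.993, 2.428, 0.001]
wrist_force: [0.8, -1.2, -1.3]
gripper_width: 0.0034
grip_force: 59.1
```

send_rows(series=[{"dx": 0, "dy": 0, "dz": 0, "wx": 0, "wy": 0, "wz": 0, "fingers": 0}, {"dx": 0, "dy": 0, "dz": 0, "wx": 0, "wy": 0, "wz": 0, "fingers": 0}, {"dx": 0, "dy": 0, "dz": 0, "wx": 0, "wy": 0, "wz": 0, "fingers": 0}, {"dx": 0, "dy": 0, "dz": 0, "wx": 0, "wy": 0, "wz": 0, "fingers": 0}, {"dx": 0, "dy": 0, "dz": 0, "wx": 0, "wy": 0, "wz": 0, "fingers": 0}, {"dx": 0, "dy": 0, "dz": 0, "wx": 0, "wy": 0, "wz": 0, "fingers": 0}, {"dx": 0, "dy": 0, "dz": 0, "wx": 0, "wy": 0, "wz": 0, "fingers": 0}, {"dx": 0, "dy": 0, "dz": 0, "wx": 0, "wy": 0, "wz": 0, "fingers": 0}])

```text
time_s: 8.0
eef_pos: [0.4986, -0.1097, 0.1682]
tool_rot: [-1.992, -2.428, -0.001]
wrist_force: [0.7, -1.0, -1.3]
gripper_width: 0.0041
grip_force: 59.1
```

```bash
python3 - <<'E'
from h import *
s=status.get_state();print(s["time_s"],s["eef_pos"],s["grip_force"],s["gripper_width"],R.from_rotvec(s["tool_rot"]).as_matrix().round(3)[:,2])
c=cams.camera("wrist");P=cloud(c);h=cv2.cvtColor(c["color"],cv2.COLOR_RGB2HSV)
b=(h[...,0]>105)&(h[...,0]<125)&(h[...,1]>150)&(P[...,2]>.1)&(P[...,2]<.2)&(abs(P[...,0]-.45)<.08)
q=P[b];A=np.c_[q[:,0]-.45,q[:,1]+.12,np.ones(len(q))];k=np.linalg.lstsq(A,q[:,2],rcond=None)[0];print(len(q),k,q.min(0),q.max(0))
for p in((.49,-.111,.04),(.49,-.111,.017)):print(row(p,down(.197),s))
E
```

```text
8.0 [ 0.49862714 -0.10974893  0.16824059] 59.104533372446895 0.004095391995463091 [-0.     0.001 -1.   ]
21330 [0.0412521  0.00680828 0.15795809] [ 0.39749304 -0.18045722  0.15427213] [ 0.51115752 -0.05447904  0.16214581]
[ 0.01 -0.35  5.13 -0.   -0.01 -0.  ]
[ 0.01 -0.35  6.05 -0.   -0.01 -0.  ]
```

send_rows(series=[{"dx": 0, "dy": -0.1, "dz": 1, "wx": 0.1, "wy": 0, "wz": 0, "fingers": 0}, {"dx": 0, "dy": -0.35, "dz": 2.2, "wx": 0.3, "wy": 0, "wz": 0, "fingers": 0}, {"dx": 0, "dy": -0.35, "dz": 3.4, "wx": 0.3, "wy": 0, "wz": 0, "fingers": 0}, {"dx": 0, "dy": -0.35, "dz": 4.4, "wx": 0.3, "wy": 0, "wz": 0, "fingers": 0}, {"dx": 0, "dy": -0.35, "dz": 5.1, "wx": 0.3, "wy": 0, "wz": 0, "fingers": 0}, {"dx": 0, "dy": -0.35, "dz": 5.6, "wx": 0.3, "wy": 0, "wz": 0, "fingers": 0}, {"dx": 0, "dy": -0.35, "dz": 5.9, "wx": 0.3, "wy": 0, "wz": 0, "fingers": 0}, {"dx": 0, "dy": -0.35, "dz": 6.0, "wx": 0.3, "wy": 0, "wz": 0, "fingers": 0}])

```text
time_s: 8.85
eef_pos: [0.4898, -0.1114, 0.0177]
tool_rot: [-1.975, -2.406, 0.05]
wrist_force: [0.2, 0.7, -1.1]
gripper_width: 0.0039
grip_force: 59.1
```

send_rows(series=[{"dx": 0, "dy": 0, "dz": 0, "wx": 0, "wy": 0, "wz": 0, "fingers": 0}, {"dx": 0, "dy": 0, "dz": 0, "wx": 0, "wy": 0, "wz": 0, "fingers": 0}, {"dx": 0, "dy": 0, "dz": 0, "wx": 0, "wy": 0, "wz": 0, "fingers": 0}, {"dx": 0, "dy": 0, "dz": 0, "wx": 0, "wy": 0, "wz": 0, "fingers": 0}, {"dx": 0, "dy": 0, "dz": 0, "wx": 0, "wy": 0, "wz": 0, "fingers": 0}, {"dx": 0, "dy": 0, "dz": 0, "wx": 0, "wy": 0, "wz": 0, "fingers": 0}, {"dx": 0, "dy": 0, "dz": 0, "wx": 0, "wy": 0, "wz": 0, "fingers": 0}, {"dx": 0, "dy": 0, "dz": 0, "wx": 0, "wy": 0, "wz": 0, "fingers": 0}])

```text
time_s: 9.65
eef_pos: [0.4899, -0.1114, 0.0183]
tool_rot: [-1.975, -2.407, 0.049]
wrist_force: [-0.3, -0.7, -0.9]
gripper_width: 0.0036
grip_force: 59.1
```

send_rows(series=[{"dx": 0, "dy": 0, "dz": 0.05, "wx": 0, "wy": 0, "wz": 0, "fingers": 0}, {"dx": 0, "dy": 0, "dz": 0.08, "wx": 0, "wy": 0, "wz": 0, "fingers": 0}, {"dx": 0, "dy": 0, "dz": 0.08, "wx": 0, "wy": 0, "wz": 0, "fingers": 0}, {"dx": 0, "dy": 0, "dz": 0.08, "wx": 0, "wy": 0, "wz": 0, "fingers": 15}, {"dx": 0, "dy": 0, "dz": 0.0, "wx": 0, "wy": 0, "wz": 0, "fingers": 30}, {"dx": 0, "dy": 0, "dz": 0, "wx": 0, "wy": 0, "wz": 0, "fingers": 40}, {"dx": 0, "dy": 0, "dz": 0, "wx": 0, "wy": 0, "wz": 0, "fingers": 40}, {"dx": 0, "dy": 0, "dz": 0, "wx": 0, "wy": 0, "wz": 0, "fingers": 40}])

```text
time_s: 10.45
eef_pos: [0.4899, -0.1114, 0.0182]
tool_rot: [-1.975, -2.407, 0.049]
wrist_force: [-0.2, -0.3, -0.3]
gripper_width: 0.0397
grip_force: 0.0
```

send_rows(series=[{"dx": 0, "dy": 0, "dz": -0.5, "wx": 0, "wy": 0, "wz": 0, "fingers": 40}, {"dx": 0, "dy": 0, "dz": -1.5, "wx": 0, "wy": 0, "wz": 0, "fingers": 40}, {"dx": 0, "dy": 0, "dz": -3, "wx": 0, "wy": 0, "wz": 0, "fingers": 40}, {"dx": 0, "dy": 0, "dz": -5, "wx": 0, "wy": 0, "wz": 0, "fingers": 50}, {"dx": 0, "dy": 0, "dz": -7, "wx": 0, "wy": 0, "wz": 0, "fingers": 50}, {"dx": 0, "dy": 0, "dz": -9, "wx": 0, "wy": 0, "wz": 0, "fingers": 50}, {"dx": 0, "dy": 0, "dz": -11, "wx": 0, "wy": 0, "wz": 0, "fingers": 50}, {"dx": 0, "dy": 0, "dz": -13, "wx": 0, "wy": 0, "wz": 0, "fingers": 50}])

```text
time_s: 11.25
eef_pos: [0.5028, -0.109, 0.3453]
tool_rot: [-1.976, -2.407, 0.049]
wrist_force: [1.6, 0.6, -0.4]
gripper_width: 0.0501
grip_force: 0.0
```

```bash
cat > m.py <<'E'
from h import *
s=status.get_state();print(s["time_s"],s["eef_pos"],s["joint_pos"])
for n in("top","scene","wrist"):
    c=cams.camera(n);P=cloud(c);h=cv2.cvtColor(c["color"],cv2.COLOR_RGB2HSV)
    if n=="wrist": save(c,"w4.png")
    b=(h[...,0]>105)&(h[...,0]<125)&(h[...,1]>150)&(abs(P[...,0]-.445)<.08)&(abs(P[...,1]+.12)<.08)&(P[...,2]>.004)&(P[...,2]<.04)
    q=P[b]
    if len(q)>20:
        A=np.c_[q[:,0]-.445,q[:,1]+.12,np.ones(len(q))];print(n,"lid",len(q),np.linalg.lstsq(A,q[:,2],rcond=None)[0].round(3))
    o=(h[...,0]>4)&(h[...,0]<20)&(h[...,1]>150)&(abs(P[...,0]-.61)<.05)&(abs(P[...,1]+.02)<.05)&(P[...,2]<.045)
    if o.sum()>2: print("dot",o.sum(),P[o].mean(0).round(4))
    r=((h[...,0]<8)|(h[...,0]>172))&(h[...,1]>130)&(P[...,2]>.2)&(P[...,2]<.3)&(abs(P[...,0]-.6)<.1)&(abs(P[...,1]-.22)<.08)
    if r.sum()>5: print("bar",r.sum(),P[r].min(0).round(3),P[r].max(0).round(3),P[r].mean(0).round(4),np.linalg.lstsq(np.c_[P[r][:,0],np.ones(r.sum())],P[r][:,1],rcond=None)[0])
E
python3 m.py
```

```text
11.25 [ 0.50280682 -0.10899464  0.34530006] [-0.00228439  0.27504721  0.2208525   1.49900815 -0.04454125  1.41268544
  0.41579628]
top lid 51 [-0.014 -0.026  0.012]
dot 14 [ 0.6133 -0.0207  0.0317]
bar 71 [0.557 0.246 0.251] [0.646 0.257 0.267] [0.6023 0.2511 0.259 ] [0.04574211 0.22354279]
scene lid 382 [-0.001 -0.002  0.009]
dot 14 [ 0.6091 -0.0205  0.0301]
bar 79 [0.556 0.248 0.255] [0.641 0.259 0.263] [0.6006 0.2537 0.2585] [0.03010614 0.2356128 ]
wrist lid 3905 [ 0.002 -0.002  0.009]
dot 93 [ 0.609  -0.0221  0.03  ]
```

```bash
cat > g.py <<'E'
from h import *
st=.04; xs=np.array([np.cos(st),np.sin(st),0]); ys=np.array([-np.sin(st),np.cos(st),0])
bar=np.array([.602,.2525,.2545]); piv=bar-.09*(np.sin(.35)*ys+np.cos(.35)*np.array([0,0,1]))
def pose(v,back=0,r=.09):
    T=down(np.pi/2+st,v-.35,xs) ; z=T.as_matrix()[:,2]
    return piv-r*z+(.019-back)*z, T
E
python3 - <<'E'
from g import *
s=status.get_state();print(piv,s["eef_pos"])
d=np.array([.610,-.021,.030])-piv;print("v",.35+.5*np.arctan2(-d[2],-d@ys))
p,T=pose(0,.11);print(p,row(p,T,s))
E
```

```text
[0.6032341  0.22166388 0.16995646] [ 0.5047285  -0.10951352  0.3462242 ]
v 0.6115061582620296
[0.60075218 0.28367874 0.33998292] [ 1.468e+01  6.840e+00 -1.000e-02  1.860e+00 -1.940e+00 -9.980e+00]
```

send_rows(series=[{"dx": 2, "dy": 1, "dz": -0.5, "wx": 0.2, "wy": -0.2, "wz": -1, "fingers": 50}, {"dx": 4, "dy": 2, "dz": -1, "wx": 0.4, "wy": -0.4, "wz": -2, "fingers": 50}, {"dx": 6, "dy": 3, "dz": -1, "wx": 0.6, "wy": -0.6, "wz": -3, "fingers": 50}, {"dx": 8, "dy": 4, "dz": -1, "wx": 0.8, "wy": -0.8, "wz": -4, "fingers": 50}, {"dx": 10, "dy": 5, "dz": -1, "wx": 1, "wy": -1, "wz": -5.1, "fingers": 50}, {"dx": 12, "dy": 6, "dz": -0.8, "wx": 1.2, "wy": -1.2, "wz": -6.2, "fingers": 50}, {"dx": 13.5, "dy": 6.5, "dz": -0.4, "wx": 1.5, "wy": -1.5, "wz": -7.3, "fingers": 50}, {"dx": 14.7, "dy": 6.8, "dz": 0, "wx": 1.7, "wy": -1.7, "wz": -8.4, "fingers": 50}])

```text
time_s: 12.2
eef_pos: [0.5974, 0.2764, 0.3368]
tool_rot: [-0.337, -3.072, 0.5]
wrist_force: [1.0, -0.1, -1.1]
gripper_width: 0.05
grip_force: 0.0
```

```bash
python3 - <<'E'
from g import *
s=status.get_state();print(s["time_s"],s["eef_pos"],s["joint_pos"])
p,T=pose(0,.11);print(p,row(p,T,s))
E
```

```text
12.2 [0.59739871 0.27639716 0.33679994] [-0.56395774  0.64775869 -0.09793723  0.93799564  0.28890861  1.7837372
  0.73281579]
[0.60075218 0.28367874 0.33998292] [-0.07  0.26 -0.22  0.19 -0.44 -1.78]
```

send_rows(series=[{"dx": -0.07, "dy": 0.26, "dz": -0.22, "wx": 0.1, "wy": -0.22, "wz": -0.9, "fingers": 50}, {"dx": -0.07, "dy": 0.26, "dz": -0.22, "wx": 0.19, "wy": -0.44, "wz": -1.78, "fingers": 50}, {"dx": -0.07, "dy": 0.26, "dz": -0.22, "wx": 0.19, "wy": -0.44, "wz": -1.78, "fingers": 50}, {"dx": -0.07, "dy": 0.26, "dz": -0.22, "wx": 0.19, "wy": -0.44, "wz": -1.78, "fingers": 50}, {"dx": -0.07, "dy": 0.26, "dz": -0.22, "wx": 0.19, "wy": -0.44, "wz": -1.78, "fingers": 50}, {"dx": -0.07, "dy": 0.26, "dz": -0.22, "wx": 0.19, "wy": -0.44, "wz": -1.78, "fingers": 50}, {"dx": -0.07, "dy": 0.26, "dz": -0.22, "wx": 0.19, "wy": -0.44, "wz": -1.78, "fingers": 50}, {"dx": -0.07, "dy": 0.26, "dz": -0.22, "wx": 0.19, "wy": -0.44, "wz": -1.78, "fingers": 50}])

```text
time_s: 13.0
eef_pos: [0.6007, 0.2815, 0.3422]
tool_rot: [-0.051, 3.086, -0.541]
wrist_force: [-0.5, 0.7, 0.2]
gripper_width: 0.0499
grip_force: 0.0
```

```bash
python3 - <<'E'
from g import *
s=status.get_state();print(s["time_s"],s["eef_pos"],s["joint_pos"])
c=cams.camera("wrist");P=cloud(c);save(c,"w5.png");h=cv2.cvtColor(c["color"],cv2.COLOR_RGB2HSV)
r=((h[...,0]<8)|(h[...,0]>172))&(h[...,1]>130)&(P[...,2]>.2)&(P[...,2]<.3)&(abs(P[...,0]-.6)<.1)&(abs(P[...,1]-.25)<.08)
print("bar",r.sum(),P[r].min(0).round(4),P[r].max(0).round(4),P[r].mean(0).round(4),np.linalg.lstsq(np.c_[P[r][:,0],np.ones(r.sum())],P[r][:,1],rcond=None)[0])
q=P[r];near=q[q[:,2]>np.percentile(q[:,2],70)];print(near.mean(0))
for b in(.11,.05,0):
  p,T=pose(0,b);print(p.round(3),row(p,T,s))
E
```

```text
13.0 [0.60069027 0.28145321 0.3422392 ] [-0.5765747   0.63299654 -0.14235619  0.96189566  0.36295669  1.76044196
  0.934638  ]
bar 1178 [0.552  0.2448 0.2532] [0.6444 0.258  0.2615] [0.5956 0.2521 0.2588] [0.036304   0.23051319]
[0.59764549 0.2508922  0.26029158]
[0.601 0.284 0.34 ] [-0.01  0.11  0.05  0.02  0.   -0.05]
[0.602 0.263 0.284] [-0.    0.11  2.45  0.02  0.   -0.05]
[0.602 0.246 0.237] [-0.    0.1   4.45  0.02  0.   -0.05]
```

View pics/w5.png

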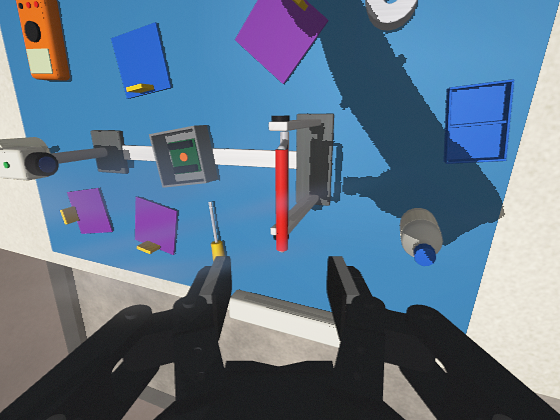

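The view shows the red bar (px (281,200)) centred between the fingers, the blue lid flat on the bench at (143,60), and the orange dot visible in the open tub at (183,157). Descending onto the bar.

send_rows(series=[{"dx": 0, "dy": 0.1, "dz": 1, "wx": 0, "wy": 0, "wz": 0, "fingers": 50}, {"dx": 0, "dy": 0.1, "dz": 2, "wx": 0, "wy": 0, "wz": 0, "fingers": 50}, {"dx": 0, "dy": 0.1, "dz": 3, "wx": 0, "wy": 0, "wz": 0, "fingers": 50}, {"dx": 0, "dy": 0.1, "dz": 3.8, "wx": 0, "wy": 0, "wz": 0, "fingers": 50}, {"dx": 0, "dy": 0.1, "dz": 4.3, "wx": 0, "wy": 0, "wz": 0, "fingers": 50}, {"dx": 0, "dy": 0.1, "dz": 4.5, "wx": 0, "wy": 0, "wz": 0, "fingers": 50}, {"dx": 0, "dy": 0.1, "dz": 4.5, "wx": 0, "wy": 0, "wz": 0, "fingers": 40}, {"dx": 0, "dy": 0.1, "dz": 4.5, "wx": 0, "wy": 0, "wz": 0, "fingers": 25}])

```text
time_s: 13.85
eef_pos: [0.6023, 0.2466, 0.2364]
tool_rot: [-0.053, 3.085, -0.54]
wrist_force: [-0.4, 0.2, 0.9]
gripper_width: 0.0268
grip_force: 0.0
```

send_rows(series=[{"dx": 0, "dy": 0, "dz": 0, "wx": 0, "wy": 0, "wz": 0, "fingers": 15}, {"dx": 0, "dy": 0, "dz": 0, "wx": 0, "wy": 0, "wz": 0, "fingers": 0}, {"dx": 0, "dy": 0, "dz": 0, "wx": 0, "wy": 0, "wz": 0, "fingers": 0}, {"dx": 0, "dy": 0, "dz": 0, "wx": 0, "wy": 0, "wz": 0, "fingers": 0}, {"dx": 0, "dy": 0, "dz": 0, "wx": 0, "wy": 0, "wz": 0, "fingers": 0}, {"dx": 0, "dy": 0, "dz": 0, "wx": 0, "wy": 0, "wz": 0, "fingers": 0}, {"dx": 0, "dy": 0, "dz": 0, "wx": 0, "wy": 0, "wz": 0, "fingers": 0}, {"dx": 0, "dy": 0, "dz": 0, "wx": 0, "wy": 0, "wz": 0, "fingers": 0}])

```text
time_s: 14.65
eef_pos: [0.6026, 0.2482, 0.2378]
tool_rot: [-0.055, 3.083, -0.535]
wrist_force: [-0.6, 3.0, 8.5]
gripper_width: 0.0001
grip_force: 5.0
```

```bash
python3 - <<'E'
from g import *
s=status.get_state();print(s["time_s"],s["eef_pos"],s["wrist_force"],s["grip_force"],s["gripper_width"])
p0=np.array(s["eef_pos"]);R0=R.from_rotvec(s["tool_rot"])
for a in(.08,.16,.24,.32,.4,.48,.56,.61):
    T=R.from_rotvec(xs*a);print(a,row(piv+T.apply(p0-piv),T*R0,s))
E
```

```text
14.65 [0.60262254 0.24820635 0.23782025] [-0.63148797  2.96639731  8.47013119] 4.9730560183525085 7.400243965931723e-05
0.08 [-0.   -0.23  0.   -0.57  0.    0.  ]
0.16 [-0.   -0.47  0.02 -1.15  0.01  0.01]
0.24 [-0.   -0.7   0.06 -1.72  0.01  0.01]
0.32 [-0.   -0.92  0.12 -2.29  0.01  0.01]
0.4 [-0.01 -1.14  0.2  -2.86  0.02  0.01]
0.48 [-0.01 -1.36  0.29 -3.44  0.02  0.02]
0.56 [-0.01 -1.56  0.4  -4.01  0.02  0.02]
0.61 [-0.01 -1.68  0.48 -4.37  0.02  0.02]
```

```bash
python3 - <<'E'
from h import *
c=cams.camera("wrist");d=cams.camera("scene")
a=c["color"][120:420,120:440];b=cv2.resize(d["color"][150:270,270:400],None,fx=2.5,fy=2.5,interpolation=cv2.INTER_CUBIC)
cv2.imwrite("pics/w6.png",np.hstack([a,b])[...,::-1])
P=cloud(c);h=cv2.cvtColor(c["color"],cv2.COLOR_RGB2HSV)
r=((h[...,0]<8)|(h[...,0]>172))&(h[...,1]>130)&(P[...,2]>.2)&(P[...,2]<.3)&(abs(P[...,0]-.6)<.1)&(abs(P[...,1]-.25)<.08)
print(r.sum(),P[r].min(0),P[r].max(0),P[r].mean(0))
E
```

```text
1579 [0.55167981 0.24453048 0.25105696] [0.59323261 0.25615592 0.26163409] [0.57127411 0.2511992  0.25859396]
```

View pics/w6.png

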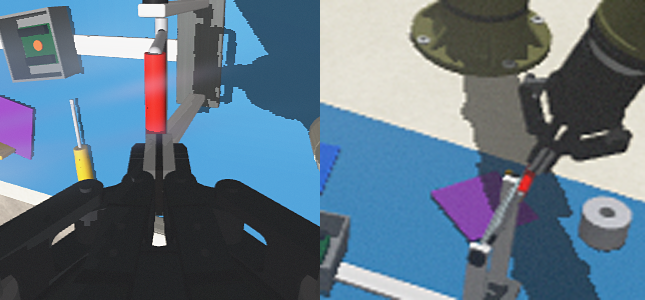

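```bash
python3 - <<'E'
from h import *
s=status.get_state();print(s["time_s"],s["eef_pos"],s["wrist_force"],s["grip_force"],s["gripper_width"],ctrl.grip_depth)
R0=R.from_rotvec(s["tool_rot"]);p0=np.array(s["eef_pos"])
for n in("wrist","scene"):
    c=cams.camera(n);P=cloud(c);h=cv2.cvtColor(c["color"],cv2.COLOR_RGB2HSV)
    L=R0.inv().apply((P-p0).reshape(-1,3)).reshape(P.shape)*1000
    r=((h[...,0]<8)|(h[...,0]>172))&(h[...,1]>130)&(np.abs(L).max(-1)<80)
    k=(np.abs(L[...,0])<14)&(np.abs(L[...,1])<30)&(L[...,2]<15)&(L[...,2]>-60)
    print(n,"red tool frame",r.sum(),np.percentile(L[r],[5,50,95],axis=0).round(1).tolist())
    q=L[k&~r];print("fingers",len(q),np.percentile(q,[2,50,98],axis=0).round(1).tolist())
    q=q[np.argsort(-q[:,2])][:12];print(q.round(1).tolist())
    if n=="wrist":
        for v in range(245,300,6): print(v,[(int(L[v,u,1]),int(L[v,u,2])) for u in range(256,316,6)])
E
```

```text
14.75 [0.60265663 0.24822135 0.23779954] [-0.47253619  4.88842712  9.09574105] 4.972798079252243 0.0004225221846219155 0.0187
wrist red tool frame 1579 [[12.4, -7.9, -22.9], [31.3, -3.1, -21.5], [49.1, 1.5, -18.7]]
fingers 2269 [[-7.8, -14.0, -59.8], [9.8, -1.5, -46.4], [11.4, 11.5, -21.4]]
[[6.3, -8.7, -16.6], [7.6, -8.7, -16.9], [7.2, -8.7, -17.3], [8.4, 2.1, -17.3], [11.4, 2.1, -17.3], [8.5, -8.6, -17.4], [7.9, 2.1, -17.5], [13.2, -8.6, -17.5], [9.2, -8.6, -17.7], [10.4, 2.1, -17.7], [10.4, -8.6, -17.8], [11.0, -8.6, -17.8]]
245 [(-37, 265), (-27, 260), (-6, -20), (-3, -22), (0, -22), (4, 70), (12, 121), (18, 121), (25, 123), (44, 237)]
251 [(-37, 265), (-27, 262), (-6, -20), (-3, -21), (0, -22), (4, 70), (11, 108), (17, 107), (25, 121), (44, 236)]
257 [(-37, 265), (-27, 261), (-6, -30), (-3, -30), (0, -29), (2, -29), (11, 94), (17, 99), (36, 239), (44, 235)]
263 [(-12, -28), (-9, -28), (-6, -37), (-3, -37), (0, -35), (2, -36), (5, -36), (8, -27), (36, 238), (45, 235)]
269 [(-12, -36), (-9, -34), (-6, -42), (-3, -42), (0, -42), (2, -42), (4, -42), (8, -35), (10, -35), (45, 236)]
2
[... 272 characters left out ...]
 (0, -56), (1, -55), (4, -56), (7, -51), (9, -51), (46, 236)]
293 [(-9, -65), (-7, -65), (-5, -63), (-3, -59), (0, -59), (1, -59), (3, -63), (6, -66), (8, -65), (10, -63)]
299 [(-9, -69), (-7, -68), (-5, -68), (-3, -60), (0, -59), (1, -66), (3, -68), (5, -68), (8, -68), (10, -66)]
scene red tool frame 30 [[-39.0, -5.5, -23.4], [-23.3, -1.1, -21.1], [-10.0, 2.8, -19.0]]
fingers 108 [[-13.5, -13.4, -59.0], [-8.4, -0.7, -43.4], [5.5, 13.0, -17.9]]
[[-8.9, -7.0, -15.5], [-1.3, -7.1, -16.9], [-5.2, -6.0, -17.1], [-2.5, -6.6, -22.6], [-8.1, -5.7, -24.2], [-9.6, -2.2, -24.3], [-3.0, -8.2, -25.9], [-9.3, 5.7, -26.3], [-10.3, -0.1, -26.6], [-13.3, 3.2, -27.9], [-7.0, -2.8, -29.7], [-7.3, 8.7, -31.1]]
```

```bash
python3 - <<'E'
from h import *
s=status.get_state();R0=R.from_rotvec(s["tool_rot"]);p0=np.array(s["eef_pos"])
c=cams.camera("wrist");M=np.linalg.inv(c["cam_to_world"])
C=R0.inv().apply(np.array(c["cam_to_world"])[:3,3]-p0)*1000;print("cam in tool",C.round(0))
for x in(11,-11):
  for y in(-12,0,12):
    o=[]
    for z in(0,-10,-20,-30,-45):
        q=M@np.r_[p0+R0.apply(np.array([x,y,z])/1000),1];o.append((round(c["cx"]-c["fx"]*q[0]/q[2]),round(c["cy"]+c["fy"]*q[1]/q[2])))
    print(x,y,o)
P=cloud(c);L=R0.inv().apply((P-p0).reshape(-1,3)).reshape(P.shape)*1000
for u in(262,268,274,280,286,298,304): print(u,[tuple(L[v,u].round(0).astype(int)) for v in range(254,300,5)])
i=cv2.resize(c["color"][215:325,215:345],None,fx=4,fy=4,interpolation=cv2.INTER_CUBIC)
w=cv2.imread("pics/w3.png")[215:325,215:345,::-1];w=cv2.resize(w,None,fx=2,fy=4)
cv2.imwrite("pics/w7.png",np.hstack([i,w])[...,::-1])
E
```

```text
cam in tool [  78.   -1. -164.]
11 -12 [(261, 233), (260, 240), (258, 248), (257, 256), (255, 271)]
11 0 [(281, 233), (281, 240), (281, 248), (281, 256), (281, 272)]
11 12 [(301, 233), (302, 240), (304, 248), (305, 256), (308, 272)]
-11 -12 [(261, 267), (260, 275), (259, 284), (258, 295), (256, 313)]
-11 0 [(281, 267), (281, 275), (281, 284), (281, 295), (281, 313)]
-11 12 [(300, 267), (301, 275), (303, 284), (304, 295), (307, 313)]
262 [(np.int64(-132), np.int64(-28), np.int64(263)), (np.int64(-141), np.int64(-28), np.int64(263)), (np.int64(7), np.int64(-10), np.int64(-31)), (np.int64(7), np.int64(-9), np.int64(-35)), (np.int64(6), np.int64(-9), np.int64(-39)), (np.int64(6), np.int64(-9), np.int64(-44)), (np.int64(7), np.int64(-9), np.int64(-49)), (np.int64(7), np.int64(-8), np.int64(-53)), (np.int64(13), np.int64(-8), np.int64(-66)), (np.int64(12), np.int64(-7), np.int64(-68))]
268 [(np.int64(11), np.int64(-7), np.int64(-27)), (np.int64(11), np.int64(-6), np.int64(-32)), (np.int64(10), np.int64(-6), np.int64(-36)), (np.int64(11), np.int64(-6), np.int64(-42)), (np.int64(10), np.int6
[... 1796 characters left out ...]
 np.int64(8), np.int64(-39)), (np.int64(7), np.int64(8), np.int64(-44)), (np.int64(7), np.int64(7), np.int64(-49)), (np.int64(7), np.int64(7), np.int64(-53)), (np.int64(13), np.int64(6), np.int64(-66)), (np.int64(13), np.int64(6), np.int64(-68))]
304 [(np.int64(-120), np.int64(36), np.int64(240)), (np.int64(-129), np.int64(36), np.int64(240)), (np.int64(-137), np.int64(37), np.int64(240)), (np.int64(6), np.int64(11), np.int64(-35)), (np.int64(7), np.int64(11), np.int64(-40)), (np.int64(7), np.int64(10), np.int64(-45)), (np.int64(7), np.int64(10), np.int64(-48)), (np.int64(7), np.int64(10), np.int64(-53)), (np.int64(13), np.int64(8), np.int64(-66)), (np.int64(13), np.int64(8), np.int64(-69))]
```

View pics/w7.png

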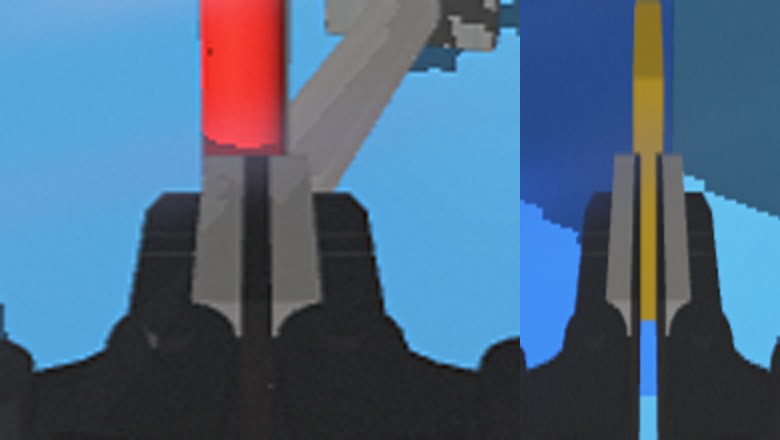

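The crop shows the closed pads ending on top of the bar, at about (258,155). The true fingertip sits about 22 mm short of the reported TCP, so I'll open, go about 23 mm deeper and grip again.

send_rows(series=[{"dx": 0, "dy": 0, "dz": -0.5, "wx": 0, "wy": 0, "wz": 0, "fingers": 50}, {"dx": 0, "dy": 0, "dz": -0.5, "wx": 0, "wy": 0, "wz": 0, "fingers": 50}, {"dx": 0, "dy": 0, "dz": -0.5, "wx": 0, "wy": 0, "wz": 0, "fingers": 50}, {"dx": 0, "dy": 0, "dz": -0.5, "wx": 0, "wy": 0, "wz": 0, "fingers": 50}, {"dx": 0, "dy": -0.05, "dz": 0, "wx": 0, "wy": 0, "wz": 0, "fingers": 50}, {"dx": 0, "dy": -0.05, "dz": 0.5, "wx": 0, "wy": 0, "wz": 0, "fingers": 50}, {"dx": 0, "dy": -0.05, "dz": 0.95, "wx": 0, "wy": 0, "wz": 0, "fingers": 50}, {"dx": 0, "dy": -0.05, "dz": 0.95, "wx": 0, "wy": 0, "wz": 0, "fingers": 50}])

```text
time_s: 15.7
eef_pos: [0.6016, 0.2349, 0.2112]
tool_rot: [-0.052, 3.088, -0.546]
wrist_force: [0.2, -0.5, -0.1]
gripper_width: 0.0499
grip_force: 0.0
```

send_rows(series=[{"dx": 0, "dy": 0, "dz": 0, "wx": 0, "wy": 0, "wz": 0, "fingers": 30}, {"dx": 0, "dy": 0, "dz": 0, "wx": 0, "wy": 0, "wz": 0, "fingers": 15}, {"dx": 0, "dy": 0, "dz": 0, "wx": 0, "wy": 0, "wz": 0, "fingers": 0}, {"dx": 0, "dy": 0, "dz": 0, "wx": 0, "wy": 0, "wz": 0, "fingers": 0}, {"dx": 0, "dy": 0, "dz": 0, "wx": 0, "wy": 0, "wz": 0, "fingers": 0}, {"dx": 0, "dy": 0, "dz": 0, "wx": 0, "wy": 0, "wz": 0, "fingers": 0}, {"dx": 0, "dy": 0, "dz": 0, "wx": 0, "wy": 0, "wz": 0, "fingers": 0}, {"dx": 0, "dy": 0, "dz": 0, "wx": 0, "wy": 0, "wz": 0, "fingers": 0}])

```text
time_s: 16.5
eef_pos: [0.6026, 0.2375, 0.214]
tool_rot: [-0.054, 3.085, -0.539]
wrist_force: [0.6, 4.0, 2.9]
gripper_width: 0.0089
grip_force: 58.8
```

```bash
python3 - <<'E'
from g import *
s=status.get_state();print(s["time_s"],s["eef_pos"],s["wrist_force"],s["grip_force"],s["gripper_width"])
p0=np.array(s["eef_pos"]);R0=R.from_rotvec(s["tool_rot"]);print(R0.as_matrix().round(2),pose(0)[0])
for a in(.1,.2,.3,.4,.5,.61):
    T=R.from_rotvec(xs*a);print(a,row(piv+T.apply(p0-piv),T*R0,s))
E
```

```text
16.5 [0.60257603 0.23748263 0.21398959] [0.64516528 4.02517094 2.94710162] 58.765159249305725 0.008886895211048759
[[-1.   -0.03  0.02]
 [-0.04  0.94 -0.34]
 [-0.   -0.34 -0.94]] [0.60226053 0.24599015 0.23665192]
0.1 [-0.   -0.19  0.01 -0.72  0.    0.  ]
0.2 [-0.   -0.37  0.04 -1.43  0.01  0.  ]
0.3 [-0.   -0.55  0.08 -2.15  0.01  0.  ]
0.4 [-0.   -0.73  0.15 -2.86  0.02  0.  ]
0.5 [-0.   -0.9   0.23 -3.58  0.02  0.01]
0.61 [-0.01 -1.07  0.34 -4.37  0.02  0.01]
```

send_rows(series=[{"dx": 0, "dy": -0.1, "dz": 0, "wx": -0.36, "wy": 0, "wz": 0, "fingers": 0}, {"dx": 0, "dy": -0.19, "dz": 0.01, "wx": -0.72, "wy": 0, "wz": 0, "fingers": 0}, {"dx": 0, "dy": -0.28, "dz": 0.02, "wx": -1.07, "wy": 0, "wz": 0, "fingers": 0}, {"dx": 0, "dy": -0.37, "dz": 0.04, "wx": -1.43, "wy": 0, "wz": 0, "fingers": 0}, {"dx": 0, "dy": -0.46, "dz": 0.06, "wx": -1.8, "wy": 0, "wz": 0, "fingers": 0}, {"dx": 0, "dy": -0.55, "dz": 0.08, "wx": -2.15, "wy": 0, "wz": 0, "fingers": 0}, {"dx": 0, "dy": -0.73, "dz": 0.15, "wx": -2.86, "wy": 0, "wz": 0, "fingers": 0}, {"dx": 0, "dy": -0.9, "dz": 0.23, "wx": -3.58, "wy": 0, "wz": 0, "fingers": 0}])

```text
time_s: 17.3
eef_pos: [0.6036, 0.2148, 0.2166]
tool_rot: [-0.057, 3.13, 0.247]
wrist_force: [2.0, 5.3, -7.6]
gripper_width: 0.0085
grip_force: 58.2
```

```bash
cat > v.py <<'E'
from g import *
s=status.get_state();print(s["time_s"],s["eef_pos"],s["wrist_force"],s["grip_force"],s["gripper_width"],s["joint_pos"][5])
Rt=R.from_rotvec(s["tool_rot"]);z=Rt.as_matrix()[:,2];print("tool lean",np.arctan2(-(-z)@ys,-z[2]))
for n in("scene","top","wrist"):
    c=cams.camera(n);P=cloud(c);h=cv2.cvtColor(c["color"],cv2.COLOR_RGB2HSV)
    r=((h[...,0]<8)|(h[...,0]>172))&(h[...,1]>130)&(P[...,2]>.2)&(P[...,2]<.3)&(abs(P[...,0]-.6)<.07)&(abs(P[...,1]-.22)<.08)
    if r.sum()>5:
        v=np.array(c["cam_to_world"])[:3,3]-P[r].mean(0);v-=v@xs*xs;v/=np.linalg.norm(v)
        d=P[r].mean(0)-.0048*v-piv;print(n,r.sum(),P[r].mean(0).round(4),"value",.35-np.arctan2(d@ys,d[2]),"radius",np.hypot(d@ys,d[2]))
    # mirror-plate points: plane fit near pivot
    if n!="wrist": continue
    save(c,"w8.png")
E
python3 v.py
```

```text
17.3 [0.60360131 0.21484032 0.21656821] [ 1.99451319  5.33951198 -7.60548189] 58.22459578514099 0.008535946776634037 1.0991195300754617
tool lean 0.1571751943847279
scene 26 [0.6254 0.2113 0.2628] value 0.49053870412629763 radius 0.08906290565426371
wrist 4042 [0.593  0.1999 0.2624] value 0.5813026829389687 radius 0.09004383968394146
```

send_rows(series=[{"dx": 0, "dy": 0, "dz": 0, "wx": 0, "wy": 0, "wz": 0, "fingers": 0}, {"dx": 0, "dy": 0, "dz": 0, "wx": 0, "wy": 0, "wz": 0, "fingers": 0}, {"dx": 0, "dy": 0, "dz": 0, "wx": 0, "wy": 0, "wz": 0, "fingers": 0}, {"dx": 0, "dy": 0, "dz": 0, "wx": 0, "wy": 0, "wz": 0, "fingers": 0}, {"dx": 0, "dy": 0, "dz": 0, "wx": 0, "wy": 0, "wz": 0, "fingers": 0}, {"dx": 0, "dy": 0, "dz": 0, "wx": 0, "wy": 0, "wz": 0, "fingers": 0}, {"dx": 0, "dy": 0, "dz": 0, "wx": 0, "wy": 0, "wz": 0, "fingers": 0}, {"dx": 0, "dy": 0, "dz": 0, "wx": 0, "wy": 0, "wz": 0, "fingers": 0}])

```text
time_s: 18.25
eef_pos: [0.6035, 0.215, 0.2164]
tool_rot: [-0.057, 3.131, 0.24]
wrist_force: [2.8, 2.3, 5.5]
gripper_width: 0.0089
grip_force: 60.7
```

```bash
python3 v.py
```

```text
18.25 [0.60353032 0.21499299 0.21642171] [2.79055857 2.33666169 5.49890683] 60.69719731807709 0.0088810438198444 1.1018544142578754
tool lean 0.15281615092937179
scene 28 [0.6255 0.2106 0.2637] value 0.49675715330613135 radius 0.09005305535917481
wrist 4020 [0.5928 0.206  0.2635] value 0.5121590615419482 radius 0.08998688563239597
```

View pics/w8.png

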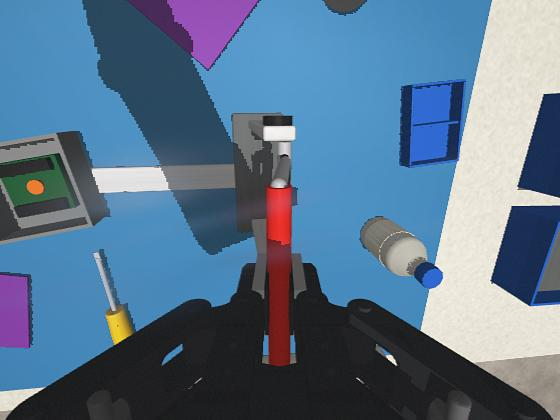

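Held at about 0.505 rad (tool lean, scene and wrist cameras agree). The bar is gripped at (280,270); about 0.107 rad more is needed.

```bash
python3 - <<'E'
from g import *
s=status.get_state();p0=np.array(s["eef_pos"]);R0=R.from_rotvec(s["tool_rot"])
for a in(.05,.107):
    T=R.from_rotvec(xs*a);print(a,row(piv+T.apply(p0-piv),T*R0,s))
E
```

```text
0.05 [-0.   -0.09  0.   -0.36  0.    0.  ]
0.107 [-0.   -0.2   0.01 -0.77  0.    0.  ]
```

send_rows(series=[{"dx": 0, "dy": -0.05, "dz": 0, "wx": -0.18, "wy": 0, "wz": 0, "fingers": 0}, {"dx": 0, "dy": -0.09, "dz": 0, "wx": -0.36, "wy": 0, "wz": 0, "fingers": 0}, {"dx": 0, "dy": -0.14, "dz": 0, "wx": -0.56, "wy": 0, "wz": 0, "fingers": 0}, {"dx": 0, "dy": -0.2, "dz": 0.01, "wx": -0.77, "wy": 0, "wz": 0, "fingers": 0}, {"dx": 0, "dy": -0.2, "dz": 0.01, "wx": -0.77, "wy": 0, "wz": 0, "fingers": 0}, {"dx": 0, "dy": -0.2, "dz": 0.01, "wx": -0.77, "wy": 0, "wz": 0, "fingers": 0}, {"dx": 0, "dy": -0.2, "dz": 0.01, "wx": -0.77, "wy": 0, "wz": 0, "fingers": 0}, {"dx": 0, "dy": -0.2, "dz": 0.01, "wx": -0.77, "wy": 0, "wz": 0, "fingers": 0}])

```text
time_s: 19.2
eef_pos: [0.6038, 0.2088, 0.2152]
tool_rot: [0.054, -3.113, -0.408]
wrist_force: [3.0, 2.8, 5.2]
gripper_width: 0.0088
grip_force: 60.7
```

send_rows(series=[{"dx": 0, "dy": 0, "dz": 0, "wx": 0, "wy": 0, "wz": 0, "fingers": 0}, {"dx": 0, "dy": 0, "dz": 0, "wx": 0, "wy": 0, "wz": 0, "fingers": 0}, {"dx": 0, "dy": 0, "dz": 0, "wx": 0, "wy": 0, "wz": 0, "fingers": 0}, {"dx": 0, "dy": 0, "dz": 0, "wx": 0, "wy": 0, "wz": 0, "fingers": 0}, {"dx": 0, "dy": 0, "dz": 0, "wx": 0, "wy": 0, "wz": 0, "fingers": 0}, {"dx": 0, "dy": 0, "dz": 0, "wx": 0, "wy": 0, "wz": 0, "fingers": 0}, {"dx": 0, "dy": 0, "dz": 0, "wx": 0, "wy": 0, "wz": 0, "fingers": 0}, {"dx": 0, "dy": 0, "dz": 0, "wx": 0, "wy": 0, "wz": 0, "fingers": 0}])

```text
time_s: 20.0
eef_pos: [0.6038, 0.2089, 0.2152]
tool_rot: [0.055, -3.113, -0.408]
wrist_force: [3.9, 2.5, 5.9]
gripper_width: 0.0093
grip_force: 60.7
```

```bash
python3 v.py; python3 m.py|grep -E "lid|dot"
```

```text
20.0 [0.60377977 0.20886048 0.21517302] [3.87319986 2.46012403 5.86098745] 60.724337697029114 0.009254759169203023 1.053354639290782
tool lean 0.2606464906201876
scene 28 [0.6301 0.2005 0.261 ] value 0.6160037290183089 radius 0.08961078078353785
top 29 [0.571  0.195  0.2602] value 0.6318015937166531 radius 0.08903579361150805
wrist 3991 [0.5934 0.1948 0.2612] value 0.6334585417376892 radius 0.09018614664386641
top lid 697 [ 0.001 -0.005  0.01 ]
dot 15 [ 0.6137 -0.0201  0.029 ]
scene lid 495 [-0.002 -0.003  0.009]
dot 14 [ 0.6094 -0.0203  0.0304]
dot 206 [ 0.6097 -0.0202  0.03  ]
```

```bash
python3 -c "
from h import *
print(workorder.hand_in())"
```

```text
the job is handed in; nothing more can be done
None
```

I tipped up the blue lid, laid it flat and released it on the bench, and handed the job in with the gripper holding the mirror at about 0.61–0.63 rad (target 0.61). Hand-in returned no verdict. The first grip on the bar missed and had to be redone.

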